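# Turn the pill tray round in its sleeve for the evening

### The job

The yellow pill tray sits in its white sleeve with the white morning lids showing; turn it round for the evening. Slide the black catch with the red knob fully open, draw the tray completely out of the sleeve, turn it end for end without tipping it, slide it back fully home so that the blue lids show, and slide the catch fully shut in front of it again. Leave the vase, the thermometer case and the spoon rest where they are.

Things in the scene. Friction and masses are not known exactly. Their poses are not given: they have to be found in the camera images.
- dock: Fixed light-wood board 330 x 175 x 8 mm on the table (top at z 8) carrying a white sleeve. Origin at table height under the middle of the sleeve's mouth; x points INTO the sleeve, y across, z up. Board spans x -225..105, y -75..100 mm; its top before the mouth is free but for the catch. The tray turns flat on it clear of all if its centre is at x -140, y 0.
- sleeve_mouth (a point): Middle of the sleeve's mouth at board-top height (dock x 0, y 0, z 8 mm), axes as the dock. The sleeve is a tunnel, dock x 0..100 mm: side walls 4 mm thick, inner faces at y +-27; roof underside at z 47, top z 51. Two flares in front widen the mouth from y +-27 at x 0 to about +-33 inside at x -14 (outside +-37).
- sleeve_back (a point): Middle of the inner face of the sleeve's closed back wall, at board-top height: dock x 95, y 0, z 8 mm. Axes as the dock. The tray fully home rests against it: tray centre then at dock x 20, y 0 (2 mm play each side), height 21 mm, 55 mm of the tray sticking out.
- tray_mid (a point): Centre (half-way up) of the loose yellow pill tray; x along its length towards the BLUE-lidded end, z up. Solid box 150 x 50 x 26 mm, lids stay shut, about 140 g, slides on the board. At each end a yellow finger bar stands 10 mm above the lids, 67 to 75 mm from the centre, 40 mm wide, for hooking and dragging. Starts blue end inwards, home or up to 4 mm short of it.
- catch (a joint): Sliding catch before the tray's outer end, in m: 0 fully shut (bars the tray), 0.045 fully open; opens towards dock +y, stays where left, about 1.5 N friction; starts shut within 3 mm. Black block, dock x -74..-60, 40 mm wide (dock y 5..45 shut, 50..90 open), top at z 31 mm. It can shut only when the tray is fully home (5 mm gap then).
- catch_knob (a point): Top of the catch's upright red knob, a post 12 mm in diameter over the block's middle: dock x -67, y 25 (shut) to 70 (open), top at z 63 mm; the post is free from z 31 to 63 mm, to be pushed sideways.
- vase_mid (a point): Small green glass vase, 105 mm high, 64 mm widest, loose; point on its axis 50 mm up. Leave alone.
- thermo_case: White plastic thermometer case 150 x 26 x 18 mm lying along its x, loose; origin at the centre of its underside. Leave alone.
- spoon_rest: Stainless steel spoon rest, disc 84 mm across and 10 mm high with a 24 mm wide handle reaching 102 mm from the disc's centre towards its -x, loose; origin under the disc's centre. Leave alone.
There are look-alikes about, which are no part of the job. There is more than one size of the part that bears tray_mid; the job needs the middle-sized.

How it is judged:
By the outcome, as a careful person would: the job done as asked, in the order asked, and still so for the second after the job is handed in, with the robot touching nothing.
It also fails if it takes over 72 s, if anything falls off the work surface, if the arm or the gripper's body presses on something with over 40 N, if the wrist force passes 120 N, or if a joint passes its speed limit or range.

### The arm

A 6-joint arm with a two-finger parallel gripper is mounted at the origin on the work surface. World frame = base frame: x ahead of the robot, y to its left, z up, the work surface at z = 0. Lengths are in m, angles in rad, forces in N, time in s.
With the tool pointing down it reaches from about 0.325 to 0.85 m from the base axis. Payload 4.4 kg.
Tool frame: the origin (TCP) lies on the centre line of the jaws, within the pads' length; the fingertips stand 17 mm ahead of it and the grasp point (between the pads) lies 2 mm behind it; x points along the fingers, y is the direction in which the jaws open and shut, and the axes are right-handed (so a half turn about x gives the same grasp; the last joint's range is limited). The gripper opens to 94 mm and grips with 3 to 60 N. Pads are 16 mm wide; open, the fingers measure 119 mm over their backs; the gripper's body (75 mm by 177 mm) begins 78 mm behind the grasp point.
Start: joints at [1.058, 0.207, 1.542, -0, 1.393, -0.15], TCP at [0.204, 0.538, 0.222] pointing down, gripper open.
Joint ranges: [-2.73, 2.73], [-0.86, 2.22], [0.23, 2.46], [-1.11, 4.25], [0.08, 2.63], [-2.82, 2.82]. Speed limits (rad/s): [2.79, 2.79, 3.14, 3.14, 3.14, 3.14].

### API

Orientations are given as a unit quaternion [x, y, z, w].
In Python, from plant import * gives the robot as it stands. The module is installed in compiled form; this text tells all that it offers. Calls block until the motion is done:
- reach(position, orientation): joint-space move of the TCP to a pose.
- line_to(position, rotation=None, rate=0.15, max_force=None): straight line of the TCP; rotation=None keeps the orientation; rate is the mean speed in m/s. With max_force (N) it stops when the force on the tool has changed by that much, and returns True; else False.
- movej(angles): joint-space move.
- gripper_to(opening, effort=None): finger opening in m; effort is the grip in N (None keeps the last); returns when the fingers have stopped.
- sleep(seconds).
- inverse_kinematics(position, orientation): joint angles nearest the present ones, or None.
- capture(name): name is "scene" or "top" or "wrist"; returns a dict with "color" (384x512x3 uint8, blue, green, red), "z_map" (384x512 float32, m along the optical axis (not along the pixel's ray), 0 where there is no reading), "K" (3x3 intrinsics, pixels), "distortion" ([k1, k2, p1, p2, k3] as OpenCV has them; the pictures are not rectified), "world_from_camera" (4x4, takes a point from camera to world coordinates). Camera axes: x right, y down, z forward; pixel columns grow to the right and rows downward; lengths in m; the calibration is good to about 2 mm. A picture is of the moment at which its call begins.
A pose or a line that the arm cannot do raises IKError and nothing moves.
- close_job(): hands the job in, once; it reports no verdict.
Readings, each from a call of its own:
- current_clock(): time.
- current_joint_positions(): joint angles.
- current_joint_vel(): joint speeds.
- current_joint_efforts(): joint torques, N m.
- current_position(): TCP position.
- current_eef_rot(): TCP orientation.
- current_force(): force on the tool from outside, world axes, zero at the start.
- current_moment(): the same for the moment, N m.
- current_width(): finger opening in m.
Only numpy, scipy, OpenCV 4.12 (cv2) and the standard library are available. Lean on these libraries where they do the work, as an engineer would, in place of code of your own. Each camera call takes 0.05 s, during which the arm holds its last target.

## Working session

There is one attempt and no reset: what is moved stays moved. The work goes in short steps, each a Python script; the robot and the scene stay as the last script left them, time stands still between calls to the robot, and variables do not carry over. Pictures are saved under pics/ and viewed, and the job is handed in when it is done.

```bash
mkdir -p pics; ls; python3 - <<'E'
from plant import *
import cv2,numpy as np
for n in ["scene","top","wrist"]:
    c=capture(n); cv2.imwrite(f"pics/{n}0.png",c["color"]); np.savez(f"{n}0.npz",**c)
    print(n,c["K"].tolist(),np.round(c["world_from_camera"],3).tolist(),c["distortion"])
print(current_clock(),current_eef_rot(),current_position(),current_width())
E
```

```text
pics
scene [[373.8421103568723, 0.0, 249.76480296173077], [0.0, 373.8421103568723, 189.79805519204442], [0.0, 0.0, 1.0]] [[-0.54, 0.461, -0.704, 1.132], [0.841, 0.317, -0.438, 0.544], [0.022, -0.829, -0.559, 0.499], [0.0, 0.0, 0.0, 1.0]] [0.01695837 0.         0.         0.         0.        ]
top [[461.46813749943914, 0.0, 262.00868510569717], [0.0, 461.46813749943914, 186.99861752891255], [0.0, 0.0, 1.0]] [[-0.023, -0.981, 0.195, 0.361], [-1.0, 0.021, -0.01, 0.198], [0.005, -0.195, -0.981, 1.135], [0.0, 0.0, 0.0, 1.0]] [-0.0786771  0.         0.         0.         0.       ]
wrist [[281.8841918006727, 0.0, 256.22649233072065], [0.0, 281.8841918006727, 194.3170826087181], [0.0, 0.0, 1.0]] [[0.354, 0.906, 0.233, 0.135], [0.935, -0.342, -0.092, 0.563], [-0.003, 0.251, -0.968, 0.384], [0.0, 0.0, 0.0, 1.0]] [0.00273996 0.         0.         0.         0.        ]
0.15 [ 0.12662697  0.69577784 -0.12779867  0.69536055] [0.20322785 0.53726412 0.22154793] 0.09358942988759705
```

View pics/scene0.png

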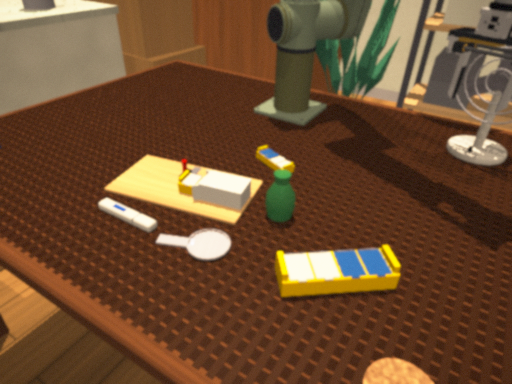

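View pics/top0.png

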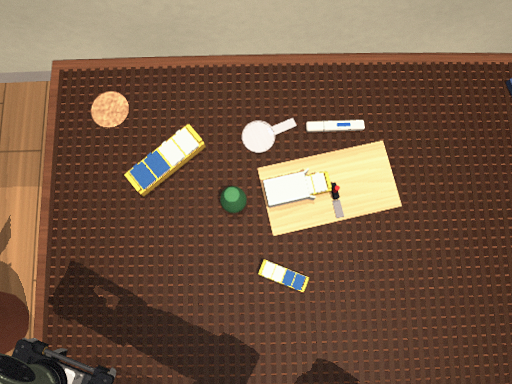

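View pics/wrist0.png

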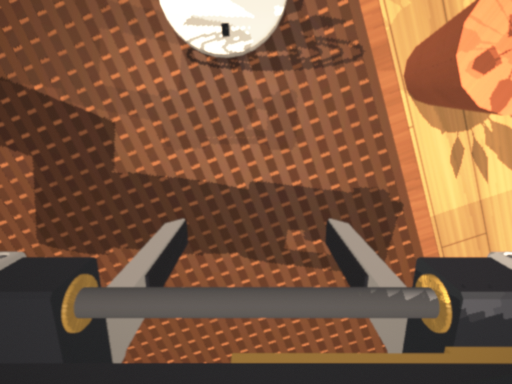

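The scene camera shows the dock with the catch's red knob at about (184,162). In the top view the board is centred near (330,188), with the sleeve opening to the right and the knob at (337,188). The small (284,275) and large (165,160) trays are look-alikes. Next I fit the dock pose.

```bash
cat > h.py <<'E'
import numpy as np,cv2
from scipy.spatial.transform import Rotation as R
def pix2w(c,uv,z):
    "pixels -> world on plane z"
    p=cv2.undistortPoints(np.array(uv,float).reshape(-1,1,2),c["K"],c["distortion"]).reshape(-1,2)
    T=c["world_from_camera"]; d=np.c_[p,np.ones(len(p))]@T[:3,:3].T; o=T[:3,3]
    return o+d*((z-o[2])/d[:,2])[:,None]
def w2pix(c,X):
    Ti=np.linalg.inv(c["world_from_camera"])
    return cv2.projectPoints(np.array(X,float).reshape(-1,1,3),cv2.Rodrigues(Ti[:3,:3])[0],Ti[:3,3],c["K"],c["distortion"])[0].reshape(-1,2)
def cloud(c):
    z=c["z_map"]; v,u=np.indices(z.shape); p=cv2.undistortPoints(np.c_[u.ravel(),v.ravel()].astype(float).reshape(-1,1,2),c["K"],c["distortion"]).reshape(-1,2)
    P=np.c_[p*z.reshape(-1,1),z.ravel()]; T=c["world_from_camera"]
    return (P@T[:3,:3].T+T[:3,3]).reshape(*z.shape,3)
E
python3 - <<'E'
from h import *
c=dict(np.load("top0.npz")); im=c["color"]
cv2.imwrite("pics/topz.png",cv2.resize(im[120:250,230:420],None,fx=4,fy=4,interpolation=cv2.INTER_CUBIC))
hsv=cv2.cvtColor(im,cv2.COLOR_BGR2HSV)
m=((hsv[...,2]>140)).astype(np.uint8); m[:138]=0;m[240:]=0;m[:,:255]=0;m[:,405:]=0
m=cv2.morphologyEx(m,cv2.MORPH_OPEN,np.ones((3,3)))
cs,_=cv2.findContours(m,cv2.RETR_EXTERNAL,cv2.CHAIN_APPROX_NONE); k=max(cs,key=cv2.contourArea)
w=pix2w(c,k.reshape(-1,2),.008)[:,:2]
r=cv2.minAreaRect((w*1000).astype(np.float32)); print(r); print(cv2.boxPoints(r))
P=cloud(c)
for uv in [(388,180),(290,188),(318,183),(337,187),(300,270)]: print(uv,P[uv[1],uv[0]],hsv[uv[1],uv[0]])
E
```

```text
((582.182861328125, 19.3917236328125), (177.49842834472656, 331.4272766113281), 11.596341133117676)
[[ 461.9342   163.88287]
 [ 528.55615 -160.77933]
 [ 702.4315  -125.09943]
 [ 635.8096   199.56277]]
(388, 180) [ 0.59554991 -0.1301786   0.00944397] [ 24  86 251]
(290, 188) [0.57202245 0.12028219 0.05289952] [ 38   8 253]
(318, 183) [0.58624128 0.0503522  0.03591823] [ 34   7 252]
(337, 187) [0.57007551 0.00913207 0.06275392] [  0 185 251]
(300, 270) [ 3.78928427e-01  9.90339973e-02 -2.34903681e-04] [ 10 116  86]
```

View pics/topz.png

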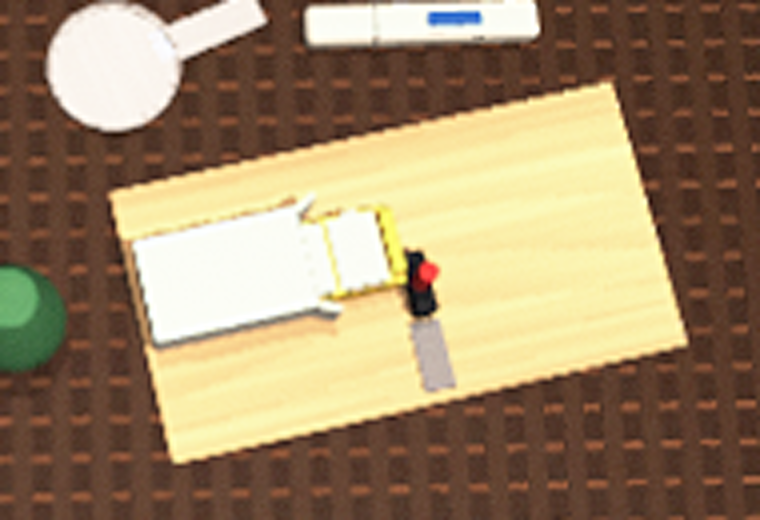

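```bash
cat >> h.py <<'E'
import json,os
D=json.load(open("dock.json")) if os.path.exists("dock.json") else dict(o=[.5824,.0807],a=np.radians(101.6))
def ex(): return np.array([np.cos(D["a"]),np.sin(D["a"]),0])
def ey(): return np.array([-np.sin(D["a"]),np.cos(D["a"]),0])
def W(x,y,z):
    "dock mm -> world m"
    return np.r_[D["o"],0]+(ex()*x+ey()*y)/1000+np.array([0,0,z/1000])
def toD(p):
    d=np.asarray(p)-np.r_[D["o"],0]; return np.stack([d@ex(),d@ey(),d[...,2]],-1)*1000
def Q(yaw):
    "jaw axis at dock +y rotated by yaw deg, tool down"
    y=R.from_euler('z',yaw,degrees=True).apply(ey()); x=np.array([0,0,-1.]); return R.from_matrix(np.c_[x,y,np.cross(x,y)]).as_quat()
E
python3 - <<'E'
from h import *
from plant import *
for yaw in (0,180,90,-90):
  for p in [(-67,25,200),(-40,0,30),(-200,0,30),(-140,0,30)]:
    q=inverse_kinematics(W(*p),Q(yaw)); print(yaw,p,None if q is None else np.round(q,2))
E
```

```text
0 (-67, 25, 200) [-0.13  0.22  1.58 -0.    1.35  2.81]
0 (-40, 0, 30) None
0 (-200, 0, 30) [-0.32  0.53  1.53 -0.    1.08  2.62]
0 (-140, 0, 30) [-0.23  0.5   1.58 -0.    1.06  2.71]
180 (-67, 25, 200) [-0.13  0.22  1.58 -0.    1.35 -0.34]
180 (-40, 0, 30) [-0.08  0.46  1.64 -0.    1.04 -0.28]
180 (-200, 0, 30) [-0.32  0.53  1.53 -0.    1.08 -0.52]
180 (-140, 0, 30) [-0.23  0.5   1.58 -0.    1.06 -0.44]
90 (-67, 25, 200) [-0.13  0.22  1.58 -0.    1.35  1.23]
90 (-40, 0, 30) [-0.08  0.46  1.64 -0.    1.04  1.29]
90 (-200, 0, 30) [-0.32  0.53  1.53 -0.    1.08  1.05]
90 (-140, 0, 30) [-0.23  0.5   1.58 -0.    1.06  1.14]
-90 (-67, 25, 200) [-0.13  0.22  1.58 -0.    1.35 -1.91]
-90 (-40, 0, 30) [-0.08  0.46  1.64 -0.    1.04 -1.85]
-90 (-200, 0, 30) [-0.32  0.53  1.53 -0.    1.08 -2.09]
-90 (-140, 0, 30) [-0.23  0.5   1.58 -0.    1.06 -2.01]
```

```bash
python3 - <<'E'
from h import *
from plant import *
t=current_clock()
reach(W(-67,15,180),Q(180))
c=capture("wrist"); cv2.imwrite("pics/wrist1.png",c["color"]); np.savez("wrist1.npz",**c)
print(current_clock()-t,toD(current_position()),toD(c["world_from_camera"][:3,3]))
E
```

```text
2.3583000000000003 [-65.98180002  14.82183331 180.09073787] [  6.45767252  15.46172943 342.68942808]
```

View pics/wrist1.png

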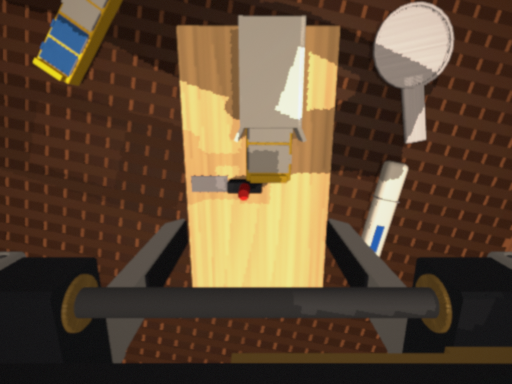

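```bash
python3 - <<'E'
from h import *
for n in ("wrist1","top0"):
    c=dict(np.load(n+".npz")); d=toD(cloud(c)); X,Y,Z=d[...,0],d[...,1],d[...,2]
    near=(abs(X+60)<190)&(abs(Y-12)<110)
    print(n,"board z",np.median(Z[(abs(X+150)<40)&(abs(Y-10)<50)&near]))
    m=(near&(Z>46)&(Z<57)&(X>0)).astype(np.uint8)
    r=cv2.minAreaRect(d[m>0][:,:2].astype(np.float32)); print("roof(50,0) 100x62",r, np.median(Z[m>0]))
    for x0 in (10,30,50,70,90):
        s=(m>0)&(abs(X-x0)<6); print(x0,Y[s].min().round(1),Y[s].max().round(1),end=' | ')
    m=near&(Z>4)&(Z<13); 
    for x0 in (-210,-180,-40,40,80):
        s=m&(abs(X-x0)<6); 
        if s.any(): print(x0,Y[s].min().round(1),Y[s].max().round(1),end=' | ')
    hsv=cv2.cvtColor(c["color"],cv2.COLOR_BGR2HSV)
    red=near&((hsv[...,0]<6)|(hsv[...,0]>174))&(hsv[...,1]>170)&(hsv[...,2]>120)&(Z>30)
    print("\nknob",np.round(d[red&(Z>58)].mean(0),1),red.sum())
    t=near&(Z>38)&(Z<49)&(X<-40)&(X>-70)&(abs(Y)<30)&(hsv[...,1]>150)&(hsv[...,0]>15)
    print("bar",t.sum(),d[t].mean(0).round(1),X[t].min(),X[t].max(),Y[t].min(),Y[t].max())
E
```

```text
wrist1 board z 8.584146707843715
roof(50,0) 100x62 ((50.266845703125, 0.9344501495361328), (62.19304275512695, 99.223876953125), 89.92013549804688) 51.34266718468575
10 -29.6 31.7 | 30 -29.8 31.4 | 50 -29.9 32.0 | 70 -29.9 31.8 | 90 -30.2 31.6 | -210 -72.8 99.7 | -180 -74.0 101.0 | -40 -74.1 100.5 | 40 -74.0 100.7 | 80 -73.7 100.5 | 
knob [-66.2  28.8  63.4] 81
bar 295 [-53.5   2.6  43.9] -65.20254914956412 -49.64823444292016 -17.15399174997862 23.195198893299754
top0 board z 8.60231698346514
roof(50,0) 100x62 ((49.777217864990234, -1.4756412506103516), (97.88556671142578, 62.7985725402832), 0.4619387984275818) 51.93181365097743
10 -30.5 29.6 | 30 -30.5 29.8 | 50 -29.7 29.5 | 70 -32.7 30.0 | 90 -32.0 30.0 | -210 -96.1 115.4 | -180 -94.7 120.1 | -40 -97.8 121.4 | 40 -96.8 120.4 | 80 -95.4 116.0 | 
knob [-65.6  27.3  63.1] 16
bar 25 [-51.8   4.6  44. ] -61.05011775224566 -48.8517141878271 -16.799967127910378 27.944411096082604
```

```bash
python3 - <<'E'
from h import *
o=(np.r_[D["o"],0]+ey()*0.0006)[:2]; json.dump(dict(o=list(o),a=float(D["a"])),open("dock.json","w"))
E
python3 - <<'E'
from h import *
from plant import *
gripper_to(.045,6)
reach(W(-69,27.5,95),Q(180)); line_to(W(-69,27.5,60),rate=.1,max_force=10)
gripper_to(.0,6); print(current_width(),toD(current_position()),current_force())
print(line_to(W(-69,78,60),rate=.08,max_force=9),toD(current_position()),current_force())
sleep(.1);gripper_to(.04); 
c=capture("scene"); cv2.imwrite("pics/scene2.png",cv2.resize(c["color"][130:230,80:300],None,fx=3.5,fy=3.5))
c=capture("wrist"); cv2.imwrite("pics/wrist2.png",c["color"])
d=toD(cloud(c));hsv=cv2.cvtColor(c["color"],cv2.COLOR_BGR2HSV)
red=((hsv[...,0]<6)|(hsv[...,0]>174))&(hsv[...,1]>170)&(hsv[...,2]>100)&(abs(d[...,0]+67)<15)&(d[...,2]>50)&(d[...,1]<95)
print("knob",d[red].mean(0),red.sum(),current_clock())
E
```

```text
0.011732785738267143 [-69.05660381  27.48190017  60.21963528] [-1.82026368 -0.23004047  1.95390967]
True [-69.17292169  70.54782247  60.51039519] [ 4.74262532  2.1229183  -1.3406567 ]
knob [-64.5316392   70.91644847  61.64577351] 305 6.3583
```

View pics/scene2.png

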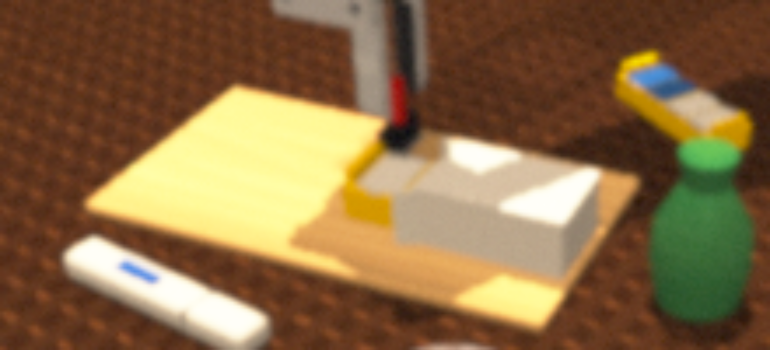

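View pics/wrist2.png

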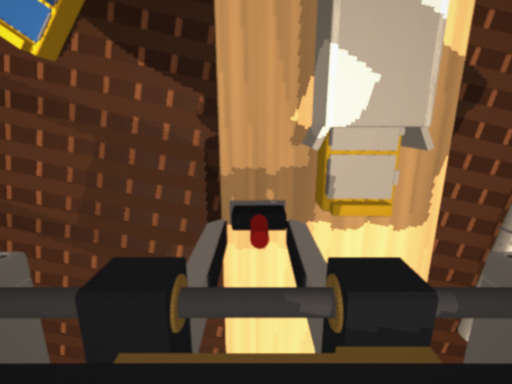

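The knob is now at dock y of about 70 in the wrist view (259,230) and stopped against its end stop, so the catch is fully open. The tray's end bar in front is free. Next I draw the tray.

```bash
python3 - <<'E'
from h import *
from plant import *
line_to(W(-69,70.5,100),rate=.2); gripper_to(.066)
reach(W(-42,0.8,80),Q(180)); print(line_to(W(-42,0.8,30),rate=.12,max_force=10))
gripper_to(.03,12); print(current_width(),toD(current_position()),current_force())
print(line_to(W(-200,0.3,30),rate=.12,max_force=25),toD(current_position()),current_force())
c=capture("wrist"); cv2.imwrite("pics/wrist3.png",c["color"]); np.savez("wrist3.npz",**c)
c=capture("top"); cv2.imwrite("pics/top3.png",cv2.resize(c["color"][120:250,230:420],None,fx=4,fy=4)); np.savez("top3.npz",**c)
print(current_clock())
E
```

```text
False
0.04981556041304807 [-42.32209289   0.05927316  31.10388405] [-1.19445261 -1.37850217  4.78366672]
False [-200.12807777   -0.68244028   31.09960876] [-0.21655524  0.84087529  5.32526349]
10.25
```

View pics/wrist3.png

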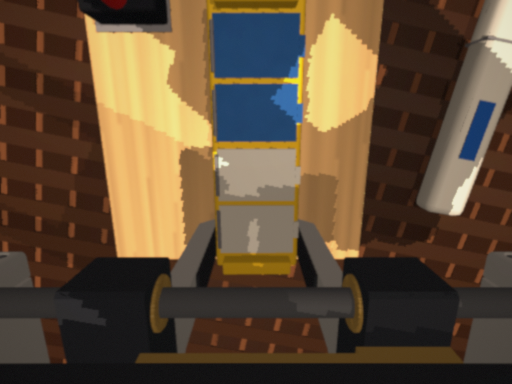

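View pics/top3.png

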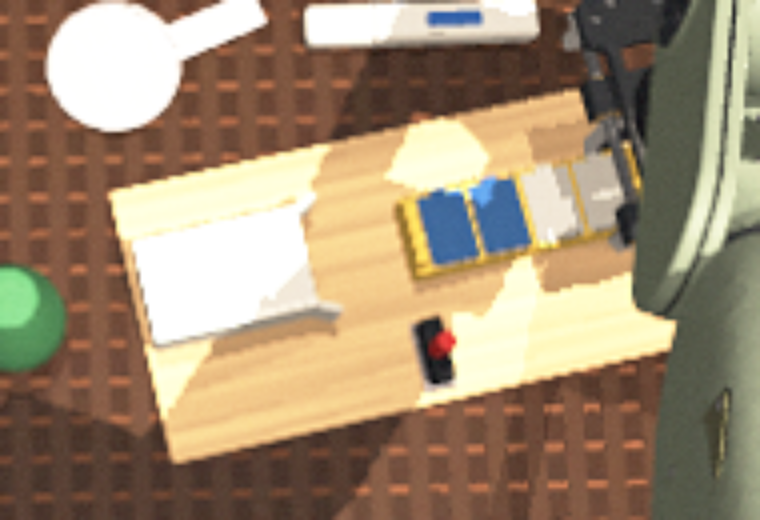

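The tray is completely out, with its blue end bar at top-view crop (405,240), clear of the flares. The catch is still open. Next I slide the open jaws along to the tray's middle, grip it and turn it.

```bash
python3 - <<'E'
from h import *
from plant import *
gripper_to(.066)
reach_ok=line_to(W(-140,-0.4,30),rate=.12,max_force=8); print(reach_ok)
gripper_to(.03,15); print(current_width(),toD(current_position()),current_force(),current_joint_positions()[5])
for yaw in (135,90,45,0):
    s=line_to(W(-140,0,30.5),Q(yaw),rate=.05) if False else reach(W(-140,0,30.5),Q(yaw))
print(toD(current_position()),current_force(),current_joint_positions()[5])
c=capture("top"); cv2.imwrite("pics/top4.png",cv2.resize(c["color"][120:250,230:420],None,fx=4,fy=4)); np.savez("top4.npz",**c)
print(current_clock())
E
```

```text
False
0.04979759373429575 [-140.76548882   -0.47032784   30.059186  ] [-0.23237037 -0.37603446  0.02568267] -0.4358162664006644
[-1.39971557e+02 -3.31030346e-03  3.04852417e+01] [ 0.18419268 -0.53595025 -1.48287243] 2.70366080090066
14.925
```

View pics/top4.png

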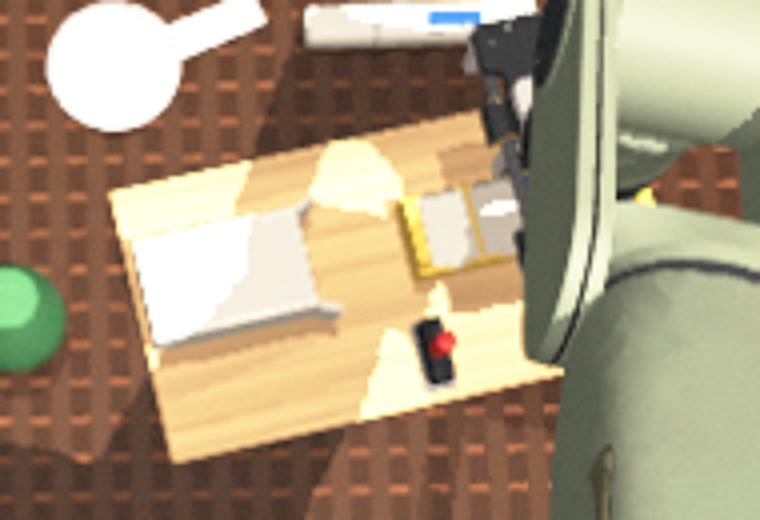

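The tray is turned, with the white end now facing the sleeve at crop (405,235). Next I release, regrip at the outer blue end and slide it in.

```bash
python3 - <<'E'
from h import *
from plant import *
gripper_to(.066); line_to(W(-140,0,80),rate=.2)
reach(W(-199,0,80),Q(180)); print(line_to(W(-199,0,31),rate=.15,max_force=10))
gripper_to(.03,12); print(current_width(),toD(current_position()),current_force())
c=capture("wrist"); cv2.imwrite("pics/wrist5.png",c["color"]); np.savez("wrist5.npz",**c)
print(current_clock())
d=toD(cloud(c)); m=(abs(d[...,2]-34)<3)&(abs(d[...,1])<40)&(d[...,0]<-65)
for x0 in (-180,-150,-120,-90):
    s=m&(abs(d[...,0]-x0)<5); print(x0,d[s][:,1].min().round(1),d[s][:,1].max().round(1))
m=(abs(d[...,2]-44)<3)&(abs(d[...,1])<40)&(d[...,0]<-55)&(d[...,0]>-100); print(d[m].mean(0))
E
```

```text
False
0.049691976782612966 [-199.5789369    -0.93778907   32.45423643] [-0.47790555 -0.02118259  4.30986766]
19.4417
-180 -25.3 24.6
-150 -25.1 24.8
-120 -24.7 25.1
-90 -24.5 25.5
[-73.29122087   1.08005146  43.58360621]
```

View pics/wrist5.png

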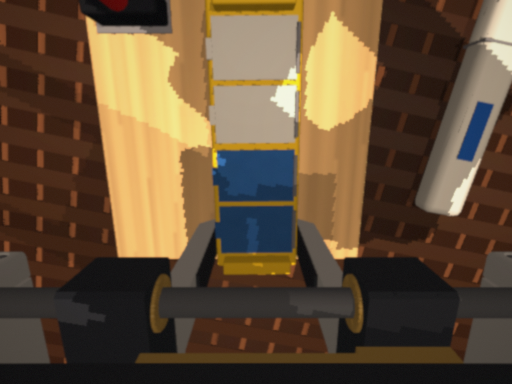

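The wrist view shows the white lids leading (row 45) and the blue lids at the gripper (row 225). The tray is straight within 1 mm, so I insert it.

```bash
python3 - <<'E'
from h import *
from plant import *
print(line_to(W(-95,0,32),rate=.12,max_force=12),toD(current_position()),current_force())
print(line_to(W(-34,0,32),rate=.06,max_force=12),toD(current_position()),current_force())
c=capture("wrist"); cv2.imwrite("pics/wrist6.png",c["color"]); np.savez("wrist6.npz",**c)
print(current_clock())
E
```

```text
False [-93.63411187  -0.47914374  32.46627513] [ 0.29961577 -0.01445776  6.17198498]
True [-37.90682457  -0.20721573  32.37384846] [-0.2523944  -0.55218181  2.47622508]
21.4417
```

View pics/wrist6.png

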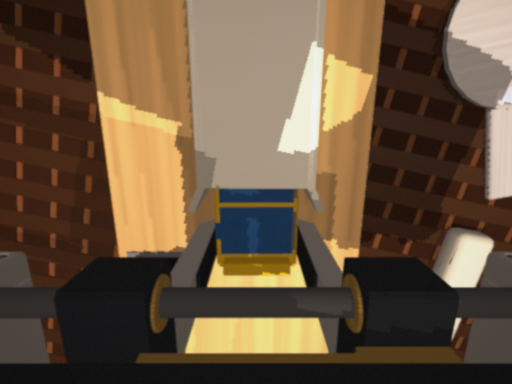

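It stopped against the back wall where expected (-38). To be sure it is home, I'll push on the outer end with closed fingers, then shut the catch.

```bash
python3 - <<'E'
from h import *
from plant import *
gripper_to(.066); line_to(W(-39,0,85),rate=.2); gripper_to(0,10)
reach(W(-82,0,85),Q(180)); line_to(W(-82,0,42),rate=.15,max_force=10)
print(line_to(W(-52,0,42),rate=.05,max_force=12),toD(current_position()),current_force())
line_to(W(-85,0,42),rate=.1); line_to(W(-85,0,105),rate=.2)
c=capture("wrist"); np.savez("wrist7.npz",**c)
d=toD(cloud(c));hsv=cv2.cvtColor(c["color"],cv2.COLOR_BGR2HSV)
X,Y,Z=d[...,0],d[...,1],d[...,2]
t=(Z>40)&(Z<48)&(X<-35)&(X>-75)&(abs(Y)<25)&(hsv[...,1]>120)
print("bar",d[t].mean(0),X[t].min(),X[t].max()); cv2.imwrite("pics/wrist7.png",c["color"])
red=((hsv[...,0]<6)|(hsv[...,0]>174))&(hsv[...,1]>170)&(hsv[...,2]>100)&(abs(X+67)<15)&(Z>50)&(Y<95)
print("knob",d[red].mean(0),red.sum(),current_clock())
E
```

```text
True [-63.94372741  -0.6118888   43.0159531 ] [-0.22112086 -2.93191364  1.09101059]
bar [-50.55606585   0.37959835  44.12545152] -54.97523611235219 -46.6540263463437
knob [-65.59482443  70.03527129  63.17544548] 178 25.4417
```

View pics/wrist7.png

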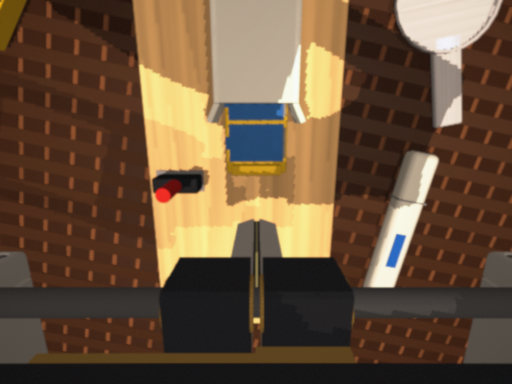

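The bar spans dock x -55 to -47, so the tray is home with the blue lids showing. The knob is at (163,194), still open. Next I shut the catch.

```bash
python3 - <<'E'
from h import *
from plant import *
gripper_to(.045,6)
reach(W(-68,70,100),Q(180)); line_to(W(-68,70,60),rate=.12,max_force=10)
gripper_to(.0,6); print(current_width(),toD(current_position()))
print(line_to(W(-68,16,60),rate=.08,max_force=9),toD(current_position()),current_force())
sleep(.1);gripper_to(.045); line_to(W(-68,24,110),rate=.2); reach(W(-100,10,190),Q(180))
c=capture("wrist"); np.savez("wrist8.npz",**c); cv2.imwrite("pics/wrist8.png",c["color"])
d=toD(cloud(c));hsv=cv2.cvtColor(c["color"],cv2.COLOR_BGR2HSV)
X,Y,Z=d[...,0],d[...,1],d[...,2]
t=(Z>40)&(Z<48)&(X<-35)&(X>-75)&(abs(Y)<25)&(hsv[...,1]>120)&(hsv[...,0]>10)
print("bar",d[t].mean(0),X[t].min(),X[t].max())
red=((hsv[...,0]<6)|(hsv[...,0]>174))&(hsv[...,1]>170)&(hsv[...,2]>100)&(abs(X+67)<15)&(Z>58)&(Y<95)
print("knob",d[red].mean(0),red.sum(),current_clock())
c=capture("top"); cv2.imwrite("pics/top8.png",c["color"])
E
```

```text
0.011978550966298426 [-68.10707703  69.85661079  60.36797715]
True [-67.84088846  24.8402843   59.38029216] [-3.89937119 -2.1789262   6.65752836]
bar [-51.16535225   0.37368331  44.25009718] -65.67644349133211 -47.37985058280058
knob [-65.57769739  25.55024647  63.2973597 ] 81 30.05
```

View pics/wrist8.png

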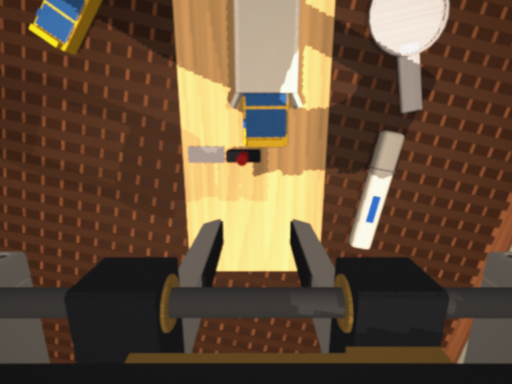

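View pics/top8.png

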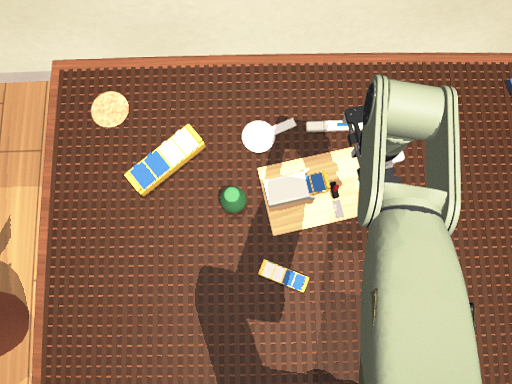

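The wrist view shows the blue lids at (266,115) and the knob at (242,157), shut. In the top view the vase, spoon rest and thermometer case are where they started. I hand it in.

```bash
python3 -c "
from plant import *
close_job(); print(current_clock())"
```

```text
the job is handed in; nothing more can be done
the job is handed in; nothing more can be done
```

The pill tray is turned round for the evening: it is fully home with the blue lids showing, and the catch is shut in front of it. I handed the job in at about 30 s of the 72 s allowed.

- **What I did:** I slid the catch open to its stop and drew the tray fully out. I turned it flat end for end about dock x -140, then regripped it at the blue end and slid it in to the back wall. I gave it a second push with closed fingers, then slid the catch shut to its stop.
- **Tray position:** the outer bar's centre is at dock x -51, where it belongs with the tray home.
- **Catch:** the knob moved from dock y about 70 back to 25, the full 45 mm, and stopped against its end both ways.
- **Other things:** the vase, thermometer case and spoon rest look unmoved in the last top view. The arm hid part of the case there, but the wrist view also showed it lying in place.
- **Disagreements:** the wrist and top cameras differed by about 1–2 mm on the sleeve's sideways position, so I used a value between them. No checks failed.

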